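# Fit a water-filter cartridge and bleed the filter

### The job

Put the new filter cartridge upright into the round well of the bench-top water filter, fully home, and let go of it. Then take the bleed coupler, press it squarely onto the tilted nipple until it snaps over the balls, push on until the spring collar under it is all the way down, and finish while still holding the coupler there against the spring: do not let go. Leave the spice jar, the mug and the teaspoon where they are.

Things in the scene. Friction and masses are not known exactly. Their poses are not given: they have to be found in the camera images.
- filter: Bench-top water filter, fixed: white tray 130 x 250 x 12 mm (x, y, z) with a round cartridge well (65 mm outside, rim 73 mm) at its +y end and a white block (76 x 74 mm, top 56 mm above the worktop) with the tilted steel nipple at its -y end; pipe stubs at the back (+x). Origin: centre of the tray's underside; z up.
- well_floor (a point): Centre of the floor of the cartridge well, 16 mm above the worktop, at [0, 62, 16] mm in the filter's frame; z up. A seated cartridge's origin lies here. The well is 44 mm in diameter and 60 mm deep; the top 16 mm flare to 53 mm; the rim is 76 mm above the worktop.
- nipple: Tilted steel nipple, fixed at [-4, -62, 74] mm in the filter's frame. Origin: on its axis where it leaves the face of a white boss (50 mm across). Its z axis points outward along the nipple, leaning 0.52 rad (30 degrees) from vertical to the filter's -x; its y axis is the filter's y, level.
- nipple_tip (a point): Tip of the nipple, at z = 36 mm in its frame. Stem 14 mm in diameter, tapering over the last 7 mm to a 6 mm flat tip. At z = 24 mm four sprung 8 mm steel balls stick out to 21 mm across. Pushing the coupler over them takes 5 to 15 N, most with its mouth at z = 26 mm; they spring out behind its lip when its mouth is at z = 15 mm.
- collar (a joint): Travel (m) of the sprung steel collar round the nipple's foot, 42 mm in diameter: 0 up, as found, top face at z = 16 mm of the nipple; 0.008 all the way down at its stop, top face at z = 8 mm. The coupler's mouth rim pushes it; the spring gives 4.5 N at first, 12 N at the stop, and pushes the coupler back if not held.
- coupler: Bleed coupler, loose, about 0.14 kg, 98 mm high, standing mouth down at the start. Steel socket 36 mm in diameter, 46 mm high. Origin: centre of the mouth rim; z up the coupler. Mouth 17 mm in diameter through a lip 5.5 mm thick; behind it 27 mm wide and 34 mm deep. Square on the nipple its z lies along the nipple's z; with the collar fully down its origin is 8 mm from the nipple's origin.
- coupler_grip (a point): Middle of the coupler's square grey plastic grip, 70 mm above the coupler's origin. The grip is 28 x 28 mm, from 46 to 95 mm above the mouth, with flat sides across the coupler's x and y axes; a 3 mm steel button is on top.
- cartridge: Filter cartridge, loose, about 0.16 kg: white cylinder 40 mm in diameter and 120 mm high with fine grey rings and a chamfered foot, standing upright at the start. Origin: centre of its underside; z up. Seated, 60 mm of it stand out of the well.
- spice_jar: Bystander: spice jar with dark lid, 44 mm in diameter, 105 mm high; origin at the centre of its underside. To be left alone.
- mug: Bystander: white mug, 78 mm in diameter (112 mm with handle), 92 mm high; origin at its underside. To be left alone.
- spoon: Bystander: steel teaspoon lying flat, 130 x 27 x 11 mm; origin at its underside. To be left alone.

How it is judged:
By the outcome, as a careful person would: the job done as asked, in the order asked, and still so for the second after the job is handed in, while the arm keeps its last pose, push and grip.
It also fails if it takes over 72 s, if anything falls off the work surface, if the arm or the gripper's body presses on something with over 40 N, if the wrist force passes 120 N, or if a joint passes its speed limit or range.

### The arm

A 6-joint arm with a two-finger parallel gripper is mounted at the origin on a cart in front of the work surface, level with it; the furniture and walls round the work are solid. World frame = base frame: x ahead of the robot, y to its left, z up, the work surface at z = 0. Lengths are in mm, angles in rad, forces in N, time in s.
With the tool pointing down it reaches from about 275 to 775 mm from the base axis. Payload 14.6 kg.
Tool frame: the origin (TCP) lies midway between the tips of the shut fingers; the grasp point (between the pads) lies 19 mm behind it (manip.hold_point_z is the distance from the TCP to the grasp point, in mm); z points along the fingers, y is the line along which they close (so a half turn about z gives the same grasp; the last joint's range is limited). The gripper opens to 85 mm and grips with 20 to 120 N. Pads are 22 mm wide; open, the fingers measure 114 mm over their backs; the gripper's body (76 mm by 85 mm) begins 54 mm behind the grasp point. The pads swing forward as they close: fully open they stand 13 mm farther back than shut.
Start: joints at [1.051, 0.263, -0.048, 1.259, 0, 1.415], TCP at [187.305, 490.454, 231.278] pointing down, gripper open.
Joint ranges: [-2.65, 2.65], [-0.89, 1.7], [-1.18, 1.37], [-2.13, 2.11], [-1.35, 1.29], [-3.14, 3.14]. Speed limits (rad/s): [1.89, 1.89, 2.57, 2.79, 3.14, 3.14].

### API

Orientations are given as a rotation vector (axis times angle).
In Python, from cell import manip gives the robot as it stands.
- The arm moves only by the tool jog_arm, called after "Request:" by a JSON object that holds its "name" and its "arguments". Schema: {"type":"object","properties":{"rows":{"type":"array","items":{"type":"number"},"minItems":5,"maxItems":40},"only":{"type":"string"},"quiet":{"type":"boolean"},"lines":{"type":"string"}},"required":["rows"],"additionalProperties":false}. rows is one flat list of numbers that holds 1 to 8 rows one after another, with no inner brackets; each row has 5 numbers: the finger opening in mm, then dx, dy, dz in mm, then a turn about the tool's z in rad; each row shifts and turns the commanded pose from where the row before left it, along the tool's axes as they then stand; what a row does not reach is not made up. A row lasts 1/10 s, in which the tool goes at most 50 mm and 0.15 rad, less where a joint would pass 70% of its speed; a pose out of reach is approached as far as the arm can. The fingers move at their own pace and stop on an object; the grip force is fixed at half the most. Time passes only in rows, so rows that do not move let the fingers close. The tool returns the time, the measured TCP pose, the force, the opening and the grip force at its end. only (a regular expression) keeps the lines of the reply that match it, lines (a string "A,B") keeps lines A to B, and quiet returns only ok. Input that does not fit is refused with a message, and nothing moves.
- manip.get_state(): the state, without advancing time (a new reading comes with each control period).
- manip.grab_frame(name): name is "scene" or "top" or "wrist"; returns a dict with "color" (480x640x3 uint8, blue, green, red), "camera_matrix" (3x3 intrinsics, pixels), "D" ([k1, k2, p1, p2, k3] as OpenCV has them; the pictures are not rectified), "rvec" (rotation vector, rad) and "tvec" (3), from world to camera coordinates, as OpenCV has them. Camera axes: x right, y down, z forward; pixel columns grow to the right and rows downward; lengths in mm; the calibration is good to about 2 mm. A picture is of the moment at which its call begins. There is no depth.
- manip.sign_off(): hands the job in; it is judged then, once.
The state is a dict: "time": time; "qpos": joint angles; "qd": joint speeds; "joint_efforts": joint torques, N m; "position": TCP position; "tcp_rot": TCP orientation; "ft_force": force on the tool from outside, world axes, zero at the start; "moment": the same for the moment, N m; "width": finger opening in mm; "grasp_force": force on a finger pad.
Only numpy, scipy, OpenCV 4.12 (cv2) and the standard library are available. Lean on these libraries where they do the work, as an engineer would, in place of code of your own. Each camera call takes 0.05 s, during which the arm holds its last target. There are 200 camera calls.

## Working session

There is one attempt and no reset: what is moved stays moved. The work goes in short steps, Python scripts to look and compute and a tool call to move; the robot and the scene stay as the last step left them, time stands still between calls to the robot, and variables do not carry over. Pictures are saved under pics/ and viewed, at most 10 in all, crops included, and the job is handed in when it is done.

```bash
ls; mkdir -p pics; python3 - <<'E'
from cell import manip
import cv2,pickle
for n in ["scene","top"]:
    f=manip.grab_frame(n); cv2.imwrite(f"pics/{n}0.png",f["color"]); pickle.dump(f,open(f"{n}.pkl","wb"))
    print(n,f["camera_matrix"],f["D"],f["rvec"],f["tvec"])
print(manip.get_state())
E
```

```text
cell.py
pics
scene [[529.30253941   0.         320.44918682]
 [  0.         529.30253941 245.38876499]
 [  0.           0.           1.        ]] [0.02978322 0.         0.         0.         0.        ] [ 2.21180587 -1.00997685  0.3803474 ] [-274.71600908  416.90426461  765.54484536]
top [[498.53431048   0.         316.30853553]
 [  0.         498.53431048 234.46463384]
 [  0.           0.           1.        ]] [-0.08039586  0.          0.          0.          0.        ] [ 2.10498275 -2.16294213  0.17968485] [ 109.13391024  513.33025082 1037.59815716]
{'time': 0.1, 'qpos': array([ 1.05071648e+00,  2.63474738e-01, -4.88710204e-02,  1.25939722e+00,
        3.72909954e-05,  1.41547917e+00]), 'qd': array([-0.00284451, -0.00245572,  0.00276677, -0.00037956, -0.00055342,
       -0.00025528]), 'joint_efforts': array([ 3.06157526e-03, -6.38578248e+01,  3.85065293e+01,  1.00900198e-02,
       -7.76906722e-05,  9.56968137e-06]), 'position': array([187.1626058 , 490.24408663, 230.87426722]), 'tcp_rot': array([-5.69733450e-01, -3.08914465e+00,  1.38344543e-03]), 'ft_force': array([ 0.09875605, -0.45513924, -0.13901206]), 'moment': array([ 0.01885943,  0.00229056, -0.02241212]), 'grasp_force': 0.0, 'width': 85.56763600957389}
```

View pics/top0.png

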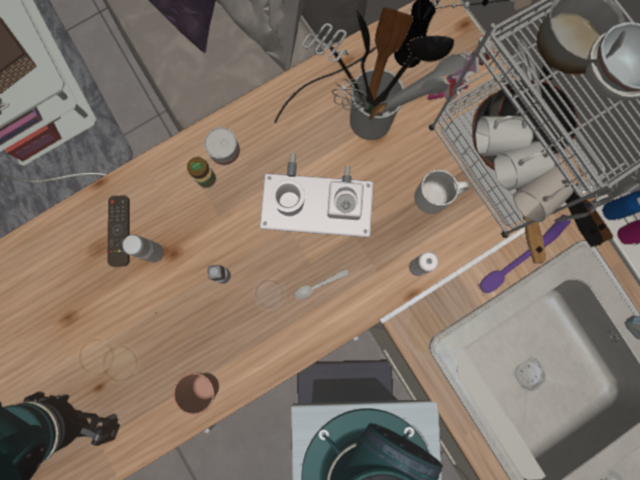

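View pics/scene0.png

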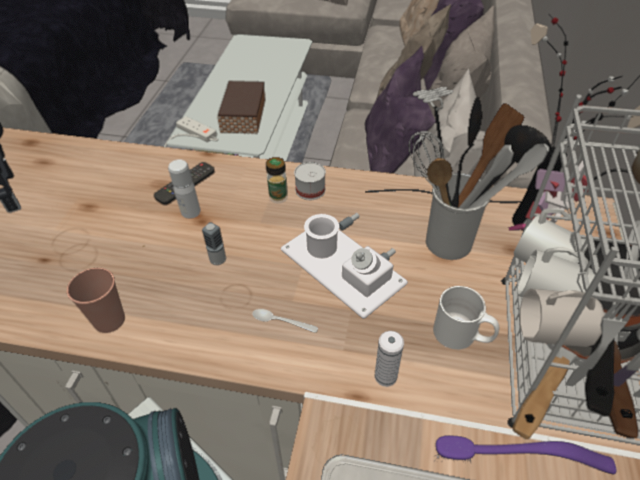

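The top view shows the filter at about (316,206), the coupler at (218,273), and two cartridge candidates at (425,264) and (143,248). The scene view shows the filter at (345,265), the coupler at (214,244) and the candidates at (389,358) and (183,188). I'll zoom in on these.

```bash
python3 - <<'E'
import pickle,cv2,numpy as np
s=pickle.load(open("scene.pkl","rb"))["color"];t=pickle.load(open("top.pkl","rb"))["color"]
def c(im,x,y,w,h,W,H): return cv2.resize(im[y:y+h,x:x+w],(W,H),interpolation=cv2.INTER_CUBIC)
a=np.hstack([c(s,150,150,100,120,250,300),c(s,360,320,60,72,250,300),c(s,270,200,150,150,300,300)])
b=np.hstack([c(t,110,225,125,75,400,300)[:,:],c(t,250,145,133,100,400,300)])
cv2.imwrite("pics/m.png",np.vstack([a,b]))
E
```

```text
(no output)
```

View pics/m.png

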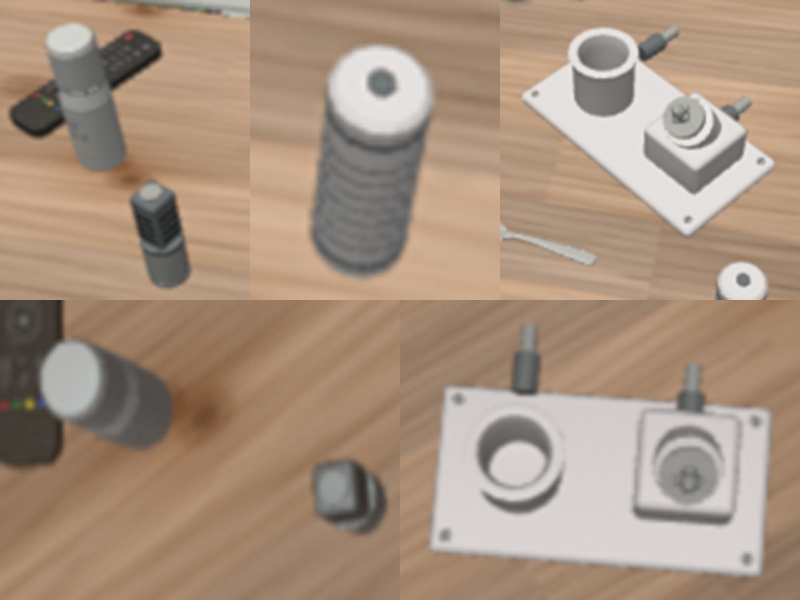

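```bash
cat > h.py <<'E'
import numpy as np,cv2,pickle
from scipy.optimize import least_squares
from scipy.spatial.transform import Rotation as R
def load(n): return pickle.load(open(n+".pkl","rb"))
def proj(f,P):
    return cv2.projectPoints(np.array(P,float).reshape(-1,1,3),np.array(f["rvec"]),np.array(f["tvec"]),f["camera_matrix"],np.array(f["D"]))[0].reshape(-1,2)
def onz(f,uv,z):
    "point on the plane world z seen at pixel uv"
    n=cv2.undistortPoints(np.array(uv,float).reshape(1,1,2),f["camera_matrix"],np.array(f["D"])).ravel()
    Rm=cv2.Rodrigues(np.array(f["rvec"]))[0];t=np.array(f["tvec"]).ravel()
    c=-Rm.T@t;d=Rm.T@np.array([n[0],n[1],1]);return c+d*(z-c[2])/d[2]
def tri(obs):
    r=least_squares(lambda p:np.concatenate([proj(f,p)[0]-uv for f,uv in obs]),[450,0,50]);return r.x,r.fun
def fw(p,q):
    c,s=np.cos(p[2]),np.sin(p[2]);q=np.atleast_2d(q)
    return np.c_[p[0]+c*q[:,0]-s*q[:,1],p[1]+s*q[:,0]+c*q[:,1],q[:,2]]
E
python3 - <<'E'
from h import *
S,T=load("scene"),load("top")
M=[(65,125,12),(65,-125,12),(-65,-125,12),(-65,125,12),(0,62,76)]
t=[(265.6,174),(373,181.7),(370.7,236.3),(260.3,228),(289.6,196)]
Ms=[(-65,125,12),(-65,-125,12),(65,-125,12),(0,62,76)]
s=[(281,248.5),(363.5,317),(407,281.5),(321.5,226.5)]
f=lambda p:np.concatenate([(proj(T,fw(p,M))-t).ravel(),(proj(S,fw(p,Ms))-s).ravel()])
r=least_squares(f,[500,0,0.]);print(r.x,r.fun.reshape(-1,2).round(1))
print("well",fw(r.x,(0,62,16)),"nip",fw(r.x,(-4,-62,74)))
for n,z,a,b in [("cart",120,(391.7,340),(428,261)),("coup",98,(210.4,226),(216.2,273)),("jar",105,(276,162),(198,163)),("mug",92,(462,301),(440,187)),("pepper",140,(179,166),(132,244))]:
    print(n,onz(S,a,z).round(1),onz(T,b,z).round(1),*[x.round(1) for x in tri([(S,a),(T,b)])])
E
```

```text
[ 5.88683325e+02  9.01605624e+01 -1.04662729e-01] [[-0.3 -0.8]
 [ 1.6 -0.3]
 [ 0.6  1.3]
 [-0.5  1.1]
 [-0.9  0. ]
 [-1.8 -1.6]
 [ 0.3  0.6]
 [ 2.  -0.7]
 [-0.1 -0.5]]
well [[595.16057348 151.8212894   16.        ]] nip [[578.22796515  28.91772243  74.        ]]
cart [ 442.9 -129.9  120. ] [ 443.2 -126.6  120. ] [ 444.5 -128.3  116.2] [-0.4  0.1  0.4 -0.4]
coup [435.8 304.7  98. ] [432.8 301.4  98. ] [432.6 300.1 103.4] [-0.2  0.   0.1 -0.1]
jar [659.  340.7 105. ] [665.2 340.4 105. ] [664.3 342.6 101.6] [ 1.2 -0.3 -0.7  0.9]
mug [ 603.9 -166.9   92. ] [ 602.4 -168.8   92. ] [ 601.4 -167.8   95.3] [ 0.1 -0.  -0.1  0.1]
pepper [487.1 453.3 140. ] [490.5 462.3 140. ] [493.  465.6 129.8] [-0.5  0.1  0.3 -0.4]
```

```bash
cat > go.py <<'E'
import sys
from h import *
from cell import manip
def delta(tgt,yaw=None):
    "tool-axes shift from measured TCP to world tgt; turn so that tool y is at world heading yaw (mod pi)"
    s=manip.get_state();Rm=R.from_rotvec(s["tcp_rot"])
    y=Rm.apply([0,1,0]);h=np.arctan2(y[1],y[0]);o=[s["position"].round(1),Rm.inv().apply(np.array(tgt)-s["position"]).round(1),"yhead",round(h,3)]
    if yaw is not None:
        d=(yaw-h+np.pi/2)%np.pi-np.pi/2; o+=["turn(tool z down)",round(-d,3)]
    o+=["q6",s["qpos"][5].round(2),"F",s["ft_force"].round(1),"w",round(s["width"],1),"t",s["time"],"zaxis",Rm.apply([0,0,1]).round(3)]
    print(*o)
if __name__=="__main__": delta([float(a) for a in sys.argv[1:4]],float(sys.argv[4]) if len(sys.argv)>4 else None)
E
python3 go.py 443 -128 231 0
```

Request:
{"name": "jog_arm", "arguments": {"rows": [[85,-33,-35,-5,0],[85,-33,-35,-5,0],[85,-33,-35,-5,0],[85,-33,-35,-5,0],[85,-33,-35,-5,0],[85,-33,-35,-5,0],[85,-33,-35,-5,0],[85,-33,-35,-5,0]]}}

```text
refused: rows[0]: [85, -33, -35, -5, 0] is not of type 'number' (schema: type "number"). Nothing was moved.
```

Refused on format, not on reach. It needs one flat list, 5 numbers to a row, no inner brackets.

Request:
{"name": "jog_arm", "arguments": {"rows": [85,-33,-35,-5,0,85,-33,-35,-5,0,85,-33,-35,-5,0,85,-33,-35,-5,0,85,-33,-35,-5,0,85,-33,-35,-5,0,85,-33,-35,-5,0,85,-33,-35,-5,0]}}

```text
time: 0.9
position: [333.6, 134.3, 271.3]
tcp_rot: [0.569, 3.089, 0.0]
ft_force: [1.4, 1.2, -0.1]
width: 84.9
grasp_force: 0.0
```

Request:
{"name": "jog_arm", "arguments": {"rows": [85,-33,-35,0,0,85,-33,-35,0,0,85,-33,-35,0,0,85,-33,-35,0,0,85,0,0,0,0,85,0,0,0,0]}}

```text
time: 1.5
position: [406.8, -42.5, 270.7]
tcp_rot: [-0.573, -3.088, -0.0]
ft_force: [-0.1, -0.0, -0.0]
width: 85.0
grasp_force: 0.0
```

```bash
python3 go.py 443 -128 231 0;python3 - <<'E'
from cell import manip
import cv2,pickle
f=manip.grab_frame("wrist"); cv2.imwrite("pics/w1.png",f["color"]); pickle.dump(f,open("w1.pkl","wb"))
from h import *
print(proj(f,[(443,-128,120),(443,-128,0)]))
E
```

```text
[406.8 -42.5 270.7] [-64.5 -66.8  39.6] yhead 1.203 turn(tool z down) 1.203 q6 0.06 F [-0.1 -0.  -0. ] w 85.0 t 1.5 zaxis [-0.001  0.    -1.   ]
[[251.28399632 288.95627581]
 [269.53570419 250.32937891]]
```

View pics/w1.png

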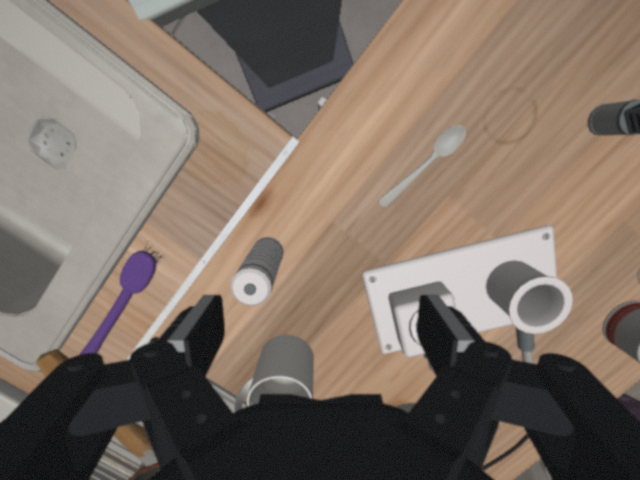

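The wrist view confirms the cartridge top hole at (250,288), and the filter's tray corners at (366,272) and (551,228), and the rim centre at (540,303). I'll refine the filter fit and approach the cartridge.

```bash
python3 - <<'E'
from h import *
S,T,W=load("scene"),load("top"),load("w1")
M=[(65,125,12),(65,-125,12),(-65,-125,12),(-65,125,12),(0,62,76)]
t=[(265.6,174),(373,181.7),(370.7,236.3),(260.3,228),(289.6,196)]
Ms=[(-65,125,12),(-65,-125,12),(65,-125,12),(0,62,76)]
s=[(281,248.5),(363.5,317),(407,281.5),(321.5,226.5)]
Mw=[(-65,-125,12),(-65,125,12),(0,62,76)]; w=[(365,272),(551,227),(540,303)]
f=lambda p:np.concatenate([(proj(T,fw(p,M))-t).ravel(),(proj(S,fw(p,Ms))-s).ravel(),2*(proj(W,fw(p,Mw))-w).ravel()])
r=least_squares(f,[588,90,-.1],loss="soft_l1");print(r.x,f(r.x).reshape(-1,2).round(1))
print("well",fw(r.x,(0,62,16)),"nip",fw(r.x,(-4,-62,74)))
print(onz(W,(250.3,288.5),120),onz(W,(540,303),76))
E
python3 go.py 443 -128 160
```

```text
[ 5.88563780e+02  9.08936853e+01 -1.10909500e-01] [[-0.4 -1. ]
 [ 1.5  0.1]
 [ 0.1  1.7]
 [-1.   0.8]
 [-1.2 -0.1]
 [-1.9 -2. ]
 [-0.5  0.5]
 [ 1.6 -0.5]
 [-0.3 -0.7]
 [-9.2  0.5]
 [ 6.2 -3.7]
 [-0.6  5.8]]
well [[595.42608035 152.51274756  16.        ]] nip [[577.72605692  29.717352    74.        ]]
[ 442.21945108 -128.6910298   120.        ] [591.91791609 153.47830829  76.        ]
[406.5 -41.5 270.9] [-65.1 -67.7 110.8] yhead 1.205 q6 0.06 F [ 0.3  0.2 -0.3] w 85.2 t 1.55 zaxis [-0.001  0.001 -1.   ]
```

Request:
{"name": "jog_arm", "arguments": {"rows": [85,-21.7,-22.6,0,0,85,-21.7,-22.6,0,0,85,-21.7,-22.6,10,0,85,0,0,30,0,85,0,0,30,0,85,0,0,30,0,85,0,0,30,0,85,0,0,30,0]}}

```text
time: 2.35
position: [443.3, -126.6, 110.3]
tcp_rot: [0.566, 3.09, -0.0]
ft_force: [0.3, 0.0, 0.4]
width: 85.0
grasp_force: 0.0
```

Request:
{"name": "jog_arm", "arguments": {"rows": [85,0,0,30,0,85,0,0,0,0,85,0,0,0,0]}}

```text
time: 2.65
position: [443.5, -127.3, 81.9]
tcp_rot: [-0.567, -3.09, -0.0]
ft_force: [0.3, -0.4, 0.0]
width: 85.0
grasp_force: 0.0
```

```bash
python3 go.py 442.5 -128.5 79
```

```text
[ 443.5 -127.3   81.9] [ 0.5 -1.5  2.9] yhead 1.208 q6 -0.09 F [ 0.3 -0.4  0. ] w 85.0 t 2.65 zaxis [-0.  0. -1.]
```

Request:
{"name": "jog_arm", "arguments": {"rows": [85,0.5,-1.5,1,0,34,0,0,0,0,34,0,0,0,0,34,0,0,0,0,34,0,0,0,0,34,0,0,0,0,34,0,0,0,0,34,0,0,0,0]}}

```text
time: 3.45
position: [443.0, -129.7, 80.8]
tcp_rot: [0.57, 3.088, -0.0]
ft_force: [-1.2, 0.9, 10.3]
width: 38.7
grasp_force: 59.7
```

Request:
{"name": "jog_arm", "arguments": {"rows": [34,0,0,0,0,34,0,0,0,0,34,0,0,0,0,34,0,0,0,0]}}

```text
time: 3.85
position: [442.9, -129.7, 80.8]
tcp_rot: [0.57, 3.088, -0.0]
ft_force: [-1.1, 0.8, 10.2]
width: 38.9
grasp_force: 59.7
```

Request:
{"name": "jog_arm", "arguments": {"rows": [34,0,0,-10,0,34,0,0,-35,0,34,0,0,-40,0,34,0,0,-40,0,34,0,0,-30,0,34,0,0,0,0]}}

```text
time: 4.45
position: [443.8, -130.2, 239.1]
tcp_rot: [0.569, 3.084, -0.003]
ft_force: [0.7, -0.4, -1.3]
width: 38.7
grasp_force: 60.7
```

```bash
python3 go.py 594 152 235
```

```text
[ 443.8 -130.2  239.1] [-39.6 317.2   4.2] yhead 1.206 q6 -0.1 F [ 0.7 -0.4 -1.3] w 38.7 t 4.45 zaxis [ 0.005 -0.003 -1.   ]
```

Request:
{"name": "jog_arm", "arguments": {"rows": [34,-5,20,0,0,34,-5,40,0,0,34,-5,45,0,0,34,-5,45,0,0,34,-5,45,0,0,34,-5,45,0,0,34,-5,45,0,0,34,-5,32,0,0]}}

```text
time: 5.25
position: [593.3, 154.9, 234.4]
tcp_rot: [-0.568, -3.089, 0.0]
ft_force: [0.2, -0.8, -0.9]
width: 39.0
grasp_force: 60.7
```

Request:
{"name": "jog_arm", "arguments": {"rows": [34,0,0,0,0,34,0,0,0,0,34,0,0,0,0]}}

```text
time: 5.55
position: [592.5, 151.6, 235.0]
tcp_rot: [-0.571, -3.089, 0.001]
ft_force: [0.1, -0.2, -1.6]
width: 38.6
grasp_force: 60.8
```

```bash
python3 go.py 594 152 235;python3 - <<'E'
from cell import manip
import cv2,pickle
f=manip.grab_frame("wrist"); pickle.dump(f,open("w2.pkl","wb"))
g=manip.grab_frame("scene"); pickle.dump(g,open("s2.pkl","wb"))
import numpy as np
a=np.hstack([cv2.resize(f["color"],(480,360)),cv2.resize(g["color"][100:340,260:472],(320,360))])
cv2.imwrite("pics/w2.png",a)
E
```

```text
[592.5 151.6 235. ] [-1.3  0.9 -0.1] yhead 1.205 q6 0.48 F [ 0.1 -0.2 -1.6] w 38.6 t 5.55 zaxis [-0.001 -0.    -1.   ]
```

View pics/w2.png

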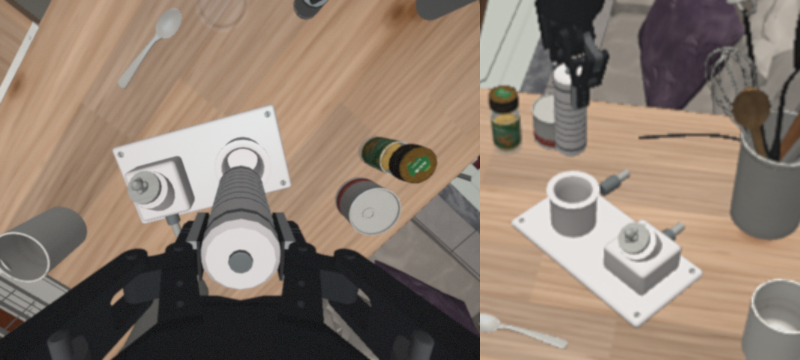

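```bash
python3 - <<'E'
from h import *
S,T,W,W2=load("scene"),load("top"),load("w1"),load("w2")
c=[(1,1),(1,-1),(-1,-1),(-1,1)]
obs=[(T,[0,1,2,3],[(265.6,174),(373,181.7),(370.7,236.3),(260.3,228)],(289.6,196),None),
(S,[3,2,1],[(281,248.5),(363.5,317),(407,281.5)],(321.5,226.5),(360.7,255.5)),
(W,[2,3],[(365,272),(551,227)],(540,303),None),
(W2,[2,3,1],[(155,201),(361,143),(191,296)],None,(193,249))]
def f(p):
    o=[]
    for F,i,uv,rim,tip in obs:
        M=[((65-p[3])*c[k][0],(125-p[3])*c[k][1],12) for k in i]; o.append(proj(F,fw(p,M))-uv)
        if rim: o.append(2*(proj(F,fw(p,(0,62,76)))-rim))
        if tip: o.append(proj(F,fw(p,(-22,-62,105.2)))-tip)
    return np.vstack(o).ravel()
r=least_squares(f,[588,90,-.1,1],loss="soft_l1");print(r.x,f(r.x).reshape(-1,2).round(1))
print("well",fw(r.x,(0,62,16)),"nip",fw(r.x,(-4,-62,74)),"tip",fw(r.x,(-22,-62,105.2)))
for F,n in((S,"s"),):
  for z in (76,): print(onz(S,(321.5,226.5),76),onz(T,(289.6,196),76),onz(W,(540,303),76))
a=W2["color"][170:260,270:380];cv2.imwrite("pics/c.png",np.hstack([cv2.resize(a,None,fx=4,fy=4,interpolation=2),cv2.resize(S["color"][200:290,300:390],(360,360),interpolation=2)]))
E
```

```text
[ 5.88886872e+02  9.11873019e+01 -9.94348045e-02  3.61395030e+00] [[  0.5   1. ]
 [ -0.6   0.7]
 [ -1.2  -0.8]
 [  0.9  -0.2]
 [ -2.8   0.2]
 [  0.2  -1.6]
 [  0.3  -2.1]
 [ -0.8  -1.4]
 [ -1.1  -1.3]
 [ -3.   -0.8]
 [ -1.3   3.3]
 [  0.1   0.8]
 [ -0.1   5. ]
 [ -5.2  -0.1]
 [  0.2  -1.7]
 [ -0.9   1.3]
 [-15.1  -4.3]]
well [[595.04167613 152.88104872  16.        ]] nip [[578.75182682  29.8906393   74.        ]] tip [[560.84073905  31.67751782 105.2       ]]
[594.32744954 150.77158858  76.        ] [595.20497811 149.88795179  76.        ] [591.91791609 153.47830829  76.        ]
```

View pics/c.png

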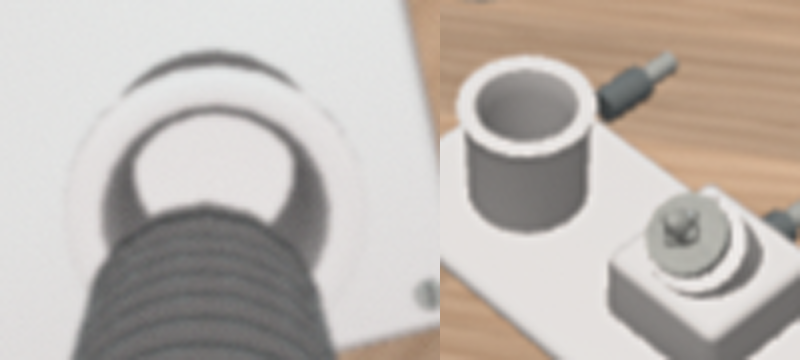

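```bash
python3 - <<'E'
from h import *
W2=load("w2");S=load("scene");T=load("top")
# rim outline, projected, vs. observed extents: left u 287.0 right 360.5 top v 186.3 ; inner top v 196.5
a=np.linspace(0,2*np.pi,90)
for c in [(592,152),(595,152.9),(595,150)]:
    q=proj(W2,np.c_[c[0]+36.5*np.cos(a),c[1]+36.5*np.sin(a),0*a+76]);print(c,q.min(0),q.max(0))
    q=proj(S,np.c_[c[0]+36.5*np.cos(a),c[1]+36.5*np.sin(a),0*a+76]);print("  S",q.min(0),q.max(0), "obs 304.2..339 , 213.8..239")
q=proj(W2,np.c_[592.5+20*np.cos(a),151.6+20*np.sin(a),0*a+155]);print("foot",q.min(0),q.max(0),"obs top v",170+205/4)
cv2.imwrite("pics/d.png",np.hstack([cv2.resize(W2["color"][200:300,140:260],(480,400),interpolation=2),cv2.resize(T["color"][155:255,310:390],(320,400),interpolation=2)]))
E
```

```text
(592, 152) [281.61322699 182.08745907] [359.57594875 258.15444981]
  S [302.36702492 214.37286029] [338.2262533 239.8819409] obs 304.2..339 , 213.8..239
(595, 152.9) [283.73825014 184.84221915] [361.52807244 260.56979887]
  S [303.03579504 213.41758394] [338.83096474 238.8356322 ] obs 304.2..339 , 213.8..239
(595, 150) [280.88648554 185.98733595] [358.60110217 261.57378908]
  S [304.08712758 214.04488669] [339.92533161 239.52390178] obs 304.2..339 , 213.8..239
foot [292.09049089 220.11416096] [348.6208286  273.99457925] obs top v 221.25
```

View pics/d.png

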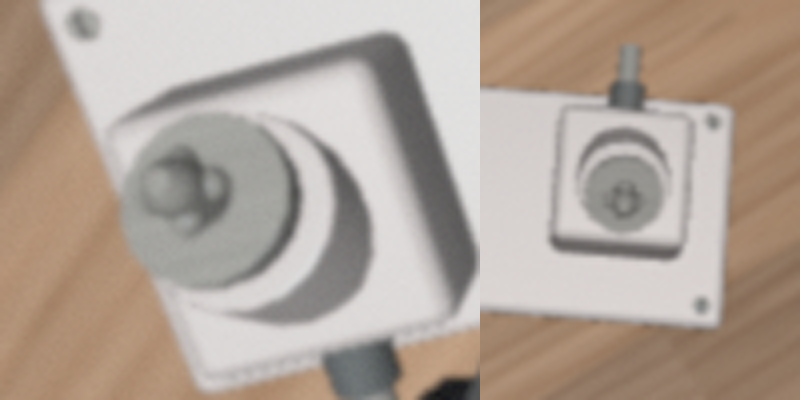

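Request:
{"name": "jog_arm", "arguments": {"rows": [34,-2.8,1.5,0,0,34,0,0,20,0,34,0,0,25,0,34,0,0,20,0,34,0,0,8,0,34,0,0,5,0,34,0,0,5,0,34,0,0,0,0]}}

```text
time: 6.45
position: [596.3, 152.7, 152.3]
tcp_rot: [0.57, 3.089, 0.0]
ft_force: [-0.3, 0.2, -1.2]
width: 38.6
grasp_force: 60.8
```

```bash
python3 go.py 595.5 152 97
```

```text
[596.3 152.7 152.3] [ 0.5 -0.9 55.3] yhead 1.206 q6 0.48 F [-0.3  0.2 -1.2] w 38.6 t 6.45 zaxis [ 0.  0. -1.]
```

Request:
{"name": "jog_arm", "arguments": {"rows": [34,0,0,4,0,34,0,0,4,0,34,0,0,4,0,34,0,0,0,0]}}

```text
time: 6.85
position: [595.9, 152.7, 139.6]
tcp_rot: [-0.57, -3.089, 0.0]
ft_force: [1.2, -0.3, -1.5]
width: 38.6
grasp_force: 60.8
```

```bash
python3 go.py 595.5 152 97
```

```text
[595.9 152.7 139.6] [ 0.1 -0.8 42.6] yhead 1.206 q6 0.48 F [ 1.2 -0.3 -1.5] w 38.6 t 6.85 zaxis [-0.001 -0.    -1.   ]
```

Request:
{"name": "jog_arm", "arguments": {"rows": [34,0,0,4,0,34,0,0,4,0,34,0,0,0,0]}}

```text
time: 7.15
position: [595.9, 152.7, 131.5]
tcp_rot: [-0.57, -3.089, 0.0]
ft_force: [0.4, -0.5, -0.9]
width: 38.3
grasp_force: 60.8
```

Request:
{"name": "jog_arm", "arguments": {"rows": [34,0,0,6,0,34,0,0,6,0,34,0,0,6,0,34,0,0,6,0,34,0,0,0,0]}}

```text
time: 7.65
position: [595.6, 152.7, 107.1]
tcp_rot: [-0.57, -3.088, 0.001]
ft_force: [-1.1, -0.1, -0.4]
width: 38.9
grasp_force: 60.8
```

```bash
python3 go.py 595.5 152 97
```

```text
[595.6 152.7 107.1] [-0.1 -0.7 10.1] yhead 1.206 q6 0.48 F [-1.1 -0.1 -0.4] w 38.9 t 7.65 zaxis [-0.001 -0.    -1.   ]
```

Request:
{"name": "jog_arm", "arguments": {"rows": [34,0,0,4,0,34,0,0,4,0,34,0,0,0,0]}}

```text
time: 7.95
position: [595.9, 152.7, 99.6]
tcp_rot: [-0.57, -3.089, 0.0]
ft_force: [-0.2, 0.1, -0.4]
width: 38.4
grasp_force: 60.8
```

Request:
{"name": "jog_arm", "arguments": {"rows": [34,0,0,1,0,34,0,0,1,0,34,0,0,1,0,34,0,0,0,0]}}

```text
time: 8.35
position: [596.1, 152.7, 97.0]
tcp_rot: [-0.57, -3.089, 0.0]
ft_force: [0.0, 0.3, -1.6]
width: 38.7
grasp_force: 60.8
```

Request:
{"name": "jog_arm", "arguments": {"rows": [34,0,0,1,0,34,0,0,1,0,34,0,0,0,0]}}

```text
time: 8.65
position: [596.7, 152.7, 96.8]
tcp_rot: [0.57, 3.087, 0.001]
ft_force: [-5.2, -1.2, 19.8]
width: 38.7
grasp_force: 62.8
```

Request:
{"name": "jog_arm", "arguments": {"rows": [34,0,0,1,0,34,0,0,1,0,34,0,0,0,0]}}

```text
time: 8.95
position: [597.3, 152.6, 96.7]
tcp_rot: [0.569, 3.085, 0.001]
ft_force: [-10.9, -3.0, 41.7]
width: 38.6
grasp_force: 65.0
```

Request:
{"name": "jog_arm", "arguments": {"rows": [34,0,0,-4,0,85,0,0,0,0,85,0,0,0,0,85,0,0,0,0,85,0,0,0,0,85,0,0,0,0,85,0,0,0,0,85,0,0,0,0]}}

```text
time: 9.75
position: [596.1, 152.8, 97.1]
tcp_rot: [-0.57, -3.089, 0.0]
ft_force: [-0.4, 0.6, 0.7]
width: 84.8
grasp_force: 0.0
```

Request:
{"name": "jog_arm", "arguments": {"rows": [85,0,0,-10,0,85,0,0,-30,0,85,0,0,-40,0,85,0,0,-40,0,85,0,0,-30,0,85,0,0,0,0]}}

```text
time: 10.35
position: [597.5, 152.9, 252.0]
tcp_rot: [0.569, 3.083, 0.003]
ft_force: [0.0, 0.3, -0.5]
width: 85.1
grasp_force: 0.0
```

```bash
python3 go.py 433 300 245
```

```text
[597.5 152.9 252. ] [206.2  78.7   6. ] yhead 1.206 q6 0.48 F [ 0.   0.3 -0.5] w 85.1 t 10.35 zaxis [ 0.007  0.001 -1.   ]
```

Request:
{"name": "jog_arm", "arguments": {"rows": [85,20,8,0,0,85,35,13,0,0,85,40,15,0,0,85,40,15,0,0,85,40,15,0,0,85,31,12,0,0,85,0,0,0,0,85,0,0,0,0]}}

```text
time: 11.15
position: [431.2, 299.4, 247.3]
tcp_rot: [0.568, 3.09, 0.0]
ft_force: [1.2, -0.5, -0.3]
width: 84.8
grasp_force: 0.0
```

```bash
python3 go.py 433 300 245;python3 - <<'E'
from cell import manip
import cv2,pickle,numpy as np
from h import *
f=manip.grab_frame("wrist"); pickle.dump(f,open("w3.pkl","wb"))
g=manip.grab_frame("scene"); pickle.dump(g,open("s3.pkl","wb"))
print(proj(f,[(433,301,98),(433,301,0)]))
u,v=proj(f,[(433,301,60)])[0].astype(int)
u=max(60,min(580,u));v=max(60,min(420,v))
cv2.imwrite("pics/e.png",np.hstack([cv2.resize(f["color"][v-60:v+60,u-60:u+60],(480,480),interpolation=2),cv2.resize(g["color"][150:310,270:377],(320,480),interpolation=2)]));print(u,v)
E
```

```text
[431.2 299.4 247.3] [-1.5  1.2  2.3] yhead 1.207 q6 0.82 F [ 1.2 -0.5 -0.3] w 84.8 t 11.15 zaxis [ 0. -0. -1.]
[[322.67306225 225.53615255]
 [322.10860577 205.74209781]]
322 216
```

View pics/e.png

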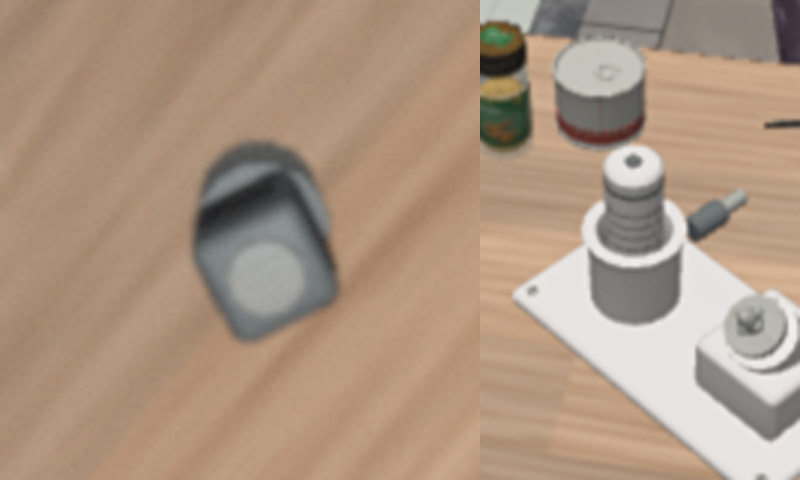

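```bash
python3 - <<'E'
from h import *
W=load("w3")
b=onz(W,(262+267/4,156+278/4),98);print(b)
P=[onz(W,(262+x/4,156+y/4),95) for x,y in[(197,248),(248,340),(338,292)]]
for i in(0,1):
    d=P[i+1]-P[i];print(np.arctan2(d[1],d[0]),np.hypot(*d[:2]))
E
python3 go.py 433 300 51 1.2
```

```text
[434.93106321 306.18009144  98.        ]
0.1277422436477797 24.848935646764893
1.7164462061495738 23.70935912972514
[432.1 298.7 247. ] [ -0.4   1.6 196. ] yhead 1.205 turn(tool z down) 0.005 q6 0.82 F [ 0.4 -0.9  0. ] w 84.9 t 11.25 zaxis [ 0. -0. -1.]
```

Request:
{"name": "jog_arm", "arguments": {"rows": [85,0,0,0,-0.125,85,0,0,0,-0.125,85,0,0,0,-0.125,85,0,0,0,-0.12,85,0,0,0,0,85,0,0,0,0]}}

```text
time: 11.85
position: [432.1, 298.6, 247.0]
tcp_rot: [0.197, -3.135, 0.0]
ft_force: [0.1, 0.8, 0.3]
width: 85.3
grasp_force: 0.0
```

```bash
python3 go.py 434.7 304.5 51 1.7
```

```text
[432.1 298.6 247. ] [ -3.4   5.5 196. ] yhead 1.696 turn(tool z down) -0.004 q6 0.32 F [0.1 0.8 0.3] w 85.3 t 11.85 zaxis [-0. -0. -1.]
```

Request:
{"name": "jog_arm", "arguments": {"rows": [85,-3.4,5.5,10,0,85,0,0,40,0,85,0,0,40,0,85,0,0,40,0,85,0,0,40,0,85,0,0,26,0,85,0,0,0,0,85,0,0,0,0]}}

```text
time: 12.65
position: [434.3, 305.1, 51.4]
tcp_rot: [0.203, -3.135, 0.0]
ft_force: [-0.8, -0.6, -0.1]
width: 85.1
grasp_force: 0.0
```

Request:
{"name": "jog_arm", "arguments": {"rows": [22,0,0,0,0,22,0,0,0,0,22,0,0,0,0,22,0,0,0,0,22,0,0,0,0,22,0,0,0,0,22,0,0,0,0,22,0,0,0,0]}}

```text
time: 13.45
position: [434.6, 305.2, 51.8]
tcp_rot: [-0.204, 3.134, 0.001]
ft_force: [-1.1, 0.4, 6.6]
width: 27.4
grasp_force: 58.6
```

Request:
{"name": "jog_arm", "arguments": {"rows": [22,0,0,0,0,22,0,0,0,0,22,0,0,0,0,22,0,0,0,0]}}

```text
time: 13.85
position: [434.5, 305.2, 51.8]
tcp_rot: [-0.204, 3.134, 0.001]
ft_force: [-1.4, 0.1, 6.8]
width: 27.4
grasp_force: 58.6
```

Request:
{"name": "jog_arm", "arguments": {"rows": [22,0,0,-10,0,22,0,0,-30,0.15,22,0,0,-40,0.15,22,0,0,-40,0.15,22,0,0,-30,0.15,22,0,0,0,0.15,22,0,0,0,0.15,22,0,0,0,0.15]}}

```text
time: 14.65
position: [434.0, 305.0, 202.0]
tcp_rot: [1.403, 2.811, 0.001]
ft_force: [0.8, 0.4, -1.3]
width: 27.5
grasp_force: 59.2
```

Request:
{"name": "jog_arm", "arguments": {"rows": [22,0,0,0,0.15,22,0,0,0,0.15,22,0,0,0,0.15,22,0,0,0,0.15,22,0,0,0,0.15,22,0,0,0,0,22,0,0,0,0]}}

```text
time: 15.35
position: [434.1, 305.0, 201.5]
tcp_rot: [2.324, 2.114, 0.0]
ft_force: [-0.6, 0.1, -1.3]
width: 27.3
grasp_force: 59.2
```

```bash
cat >> go.py <<'E'
def filt(q): return fw((589.5,91.2,-.1),q)[0]
E
python3 - <<'E'
from go import *
t=filt((16,-138,200));print(t);delta(t,-.1)
E
```

```text
[591.64305515 -47.70790947 200.        ]
[434.1 305.  201.5] [-336.3  190.1    1.5] yhead -0.094 turn(tool z down) 0.006 q6 2.12 F [-0.6  0.1 -1.3] w 27.3 t 15.35 zaxis [ 0.  0. -1.]
```

Request:
{"name": "jog_arm", "arguments": {"rows": [22,-20,11,0,0,22,-40,22,0,0,22,-40,23,0,0,22,-40,23,0,0,22,-40,23,0,0,22,-40,23,0,0,22,-40,22,0,0,22,-40,22,0,0]}}

```text
time: 16.15
position: [573.1, -12.1, 201.4]
tcp_rot: [2.324, 2.114, 0.0]
ft_force: [0.9, 0.4, -0.9]
width: 27.3
grasp_force: 59.2
```

Request:
{"name": "jog_arm", "arguments": {"rows": [22,-36,21,0,0,22,0,0,0,0,22,0,0,30,0,22,0,0,35,0,22,0,0,36,0,22,0,0,0,0,22,0,0,0,0]}}

```text
time: 16.85
position: [590.0, -47.8, 101.0]
tcp_rot: [-2.326, -2.111, 0.0]
ft_force: [0.9, 0.3, -1.3]
width: 26.9
grasp_force: 59.6
```

```bash
python3 - <<'E'
from go import *
t=filt((16,-119,99));print(t);delta(t,-.1)
import pickle
for n in("scene","wrist","top"): pickle.dump(manip.grab_frame(n),open(n[0]+"4.pkl","wb"))
g=load("s4")["color"];w=load("w4")["color"]
cv2.imwrite("pics/f.png",np.hstack([cv2.resize(g[180:330,300:450],(400,400),interpolation=2),cv2.resize(w,(400,300))[:, :].copy() if 0 else cv2.resize(w[:400,120:520],(400,400))]))
E
```

```text
[593.53989006 -28.80283033  99.        ]
[590.  -47.8 101. ] [19.3  1.7  2. ] yhead -0.097 turn(tool z down) 0.003 q6 1.45 F [ 0.9  0.3 -1.3] w 26.9 t 16.85 zaxis [-0.  0. -1.]
```

View pics/f.png

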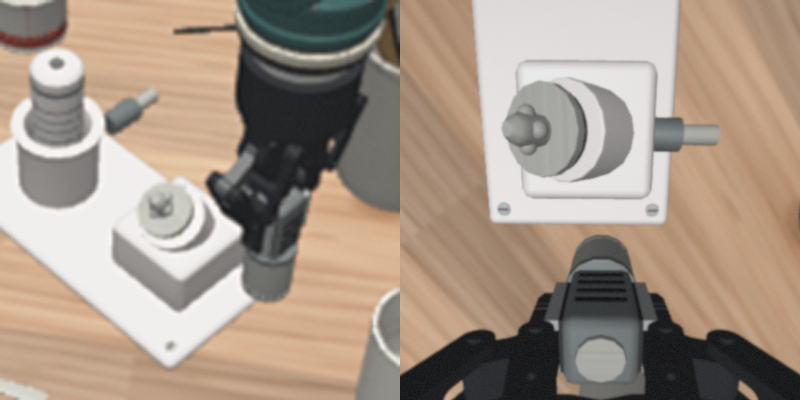

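```bash
python3 - <<'E'
from go import *
T,S=load("top"),load("scene")
o=[(load("w4"),(235,131)),(load("w2"),(181.8,245)),(T,(346,203.8)),(S,(360,255.5))]
for F,u in o: print(onz(F,u,105.2).round(1))
print(tri(o),"fit",filt((-22,-62,105.2)))
W=load("w4");a,b=[onz(W,u,12)[:2] for u in((92,222),(263,222))];print(a,b,np.arctan2(*(b-a)[::-1]))
a,b=[onz(W,u,12)[:2] for u in((76,40),(90,210))];d=b-a;print(np.arctan2(d[0],-d[1]))
E
```

```text
[564.3  31.  105.2]
[562.3  34.7 105.2]
[568.1  32.3 105.2]
[562.   27.2 105.2]
(array([563.39037856,  31.34809918, 100.62864688]), array([ 0.51088973, -0.358907  , -0.73524012,  0.8631975 ,  0.42957336,
        2.71589391, -1.38969626,  0.13569236])) fit [561.42023653  31.70607692 105.2       ]
[427.67133581 -15.56272515] [551.46725558 -27.69015477] -0.09765149614517868
-0.20572589694383814
```

Request:
{"name": "jog_arm", "arguments": {"rows": [22,9,1,2,0,22,9,0.7,0,0,22,3,0,0,0,22,3,0,0,0,22,0,0,0,0]}}

```text
time: 17.5
position: [594.4, -24.9, 98.5]
tcp_rot: [2.327, 2.108, -0.002]
ft_force: [-0.2, -5.6, 1.3]
width: 27.1
grasp_force: 59.8
```

Request:
{"name": "jog_arm", "arguments": {"rows": [22,3,0,0,0,22,3,0,0,0,22,0,0,0,0]}}

```text
time: 17.8
position: [595.2, -19.5, 98.9]
tcp_rot: [2.327, 2.106, -0.002]
ft_force: [-0.6, -9.4, 6.1]
width: 26.9
grasp_force: 60.6
```

Request:
{"name": "jog_arm", "arguments": {"rows": [22,3,0,0,0,22,3,0,0,0,22,0,0,0,0]}}

```text
time: 18.1
position: [595.9, -13.6, 99.1]
tcp_rot: [2.326, 2.106, -0.002]
ft_force: [-1.8, -8.4, 8.5]
width: 27.3
grasp_force: 60.8
```

Request:
{"name": "jog_arm", "arguments": {"rows": [22,3,0,0,0,22,3,0,0,0,22,3,0,0,0,22,3,0,0,0,22,0,0,0,0]}}

```text
time: 18.6
position: [597.0, -1.4, 98.7]
tcp_rot: [2.327, 2.106, -0.002]
ft_force: [-0.4, -8.5, 2.7]
width: 27.6
grasp_force: 60.1
```

Request:
{"name": "jog_arm", "arguments": {"rows": [22,3,0,0,0,22,3,0,0,0,22,2,0,0,0,22,0,0,0,0]}}

```text
time: 19.0
position: [597.5, 6.5, 98.3]
tcp_rot: [2.327, 2.107, -0.003]
ft_force: [-0.6, -8.5, -1.1]
width: 27.2
grasp_force: 59.6
```

```bash
python3 - <<'E'
from go import *
delta(filt((16,-83,99)),-.1)
import pickle
for n in("scene","wrist","top"): pickle.dump(manip.grab_frame(n),open(n[0]+"5.pkl","wb"))
g=load("s5")["color"];w=load("w5")["color"]
cv2.imwrite("pics/g.png",np.hstack([cv2.resize(g[180:330,300:450],(400,400),interpolation=2),cv2.resize(w[:400,120:520],(400,400))]))
E
```

```text
[597.5   6.5  98.3] [ 0.5 -0.4 -0.7] yhead -0.099 turn(tool z down) 0.001 q6 1.55 F [-0.6 -8.5 -1.1] w 27.2 t 19.0 zaxis [ 0.    -0.003 -1.   ]
```

View pics/g.png

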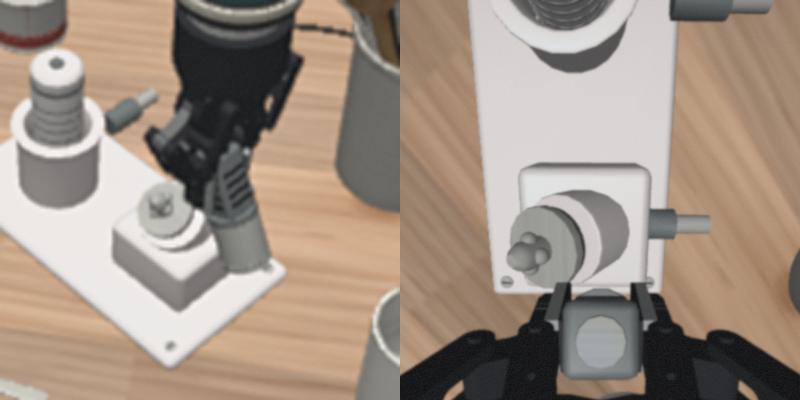

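```bash
python3 - <<'E'
from go import *
S,W=load("s5"),load("w5")
G=np.array([597.5,6.5,117.3]);c,s=np.cos(-.1),np.sin(-.1)
for th in np.deg2rad([0,22,26,28,30,32,34,38]):
    a=np.array([-s*np.sin(th),c*np.sin(th),np.cos(th)])
    q=proj(S,[G-20*a,G-60*a]);d=q[1]-q[0]
    print(np.rad2deg(th).round(),"S slope",(d[0]/d[1]).round(3),"mouth",proj(S,[G-70*a]).round(1),"W button",proj(W,[G+28*a]).round(1))
print("obs slope",13/51,"W (320,342)")
# enlarge for measurement
im=S["color"][225:290,360:420];hsv=cv2.cvtColor(im,cv2.COLOR_BGR2HSV)
cv2.imwrite("pics/k.png",cv2.resize(im,(720,780),interpolation=2)[:600])
E
```

```text
0.0 S slope -0.107 mouth [[378.3 270. ]] W button [[319.5 362.6]]
22.0 S slope 0.254 mouth [[388.6 275.9]] W button [[319.6 332.2]]
26.0 S slope 0.309 mouth [[390.4 276.5]] W button [[319.6 326.3]]
28.0 S slope 0.335 mouth [[391.3 276.8]] W button [[319.6 323.3]]
30.0 S slope 0.361 mouth [[392.2 277. ]] W button [[319.6 320.3]]
32.0 S slope 0.387 mouth [[393.1 277.2]] W button [[319.6 317.4]]
34.0 S slope 0.413 mouth [[394.  277.4]] W button [[319.6 314.4]]
38.0 S slope 0.464 mouth [[395.7 277.6]] W button [[319.6 308.6]]
obs slope 0.2549019607843137 W (320,342)
```

```bash
python3 - <<'E'
from go import *
for n in("w4","w5"):
    W=load(n);g=cv2.cvtColor(W["color"],cv2.COLOR_BGR2GRAY)
    Rm=cv2.Rodrigues(np.array(W["rvec"]))[0];cam=-Rm.T@np.array(W["tvec"]).ravel();print(n,"cam",cam.round(1))
    print("col from v=225",g[225:400:3,318:323].mean(1).astype(int))
    print("row 345",g[345,270:370:3].astype(int))
    c=cv2.HoughCircles(cv2.GaussianBlur(g,(0,0),1)[280:400,260:380],cv2.HOUGH_GRADIENT,1,30,param1=60,param2=12,minRadius=16,maxRadius=34);print(None if c is None else c[0,:3]+[260,280,0])
E
```

```text
w4 cam [597.8  23.2 244.6]
col from v=225 [157 161 158 139 100  81  79  80  81  81  75  66 137 134 132  93  39  38
  48  27  54  35  32  56  32  28  56  58  57  58  63  79  99 111 117 123
 120  88 149 170 168 168 166 167 169 166 168 169 168 168 164 166 149 104
 109 110 109 109  81]
row 345 [ 27  30  28  51  75 105 115 124 122 116  99 146 169 170 169 170 168 167
 168 168 168 168 158 105  99 116 121 113 102  86  61  39  27  22]
[[318.5        357.5         23.5       ]
 [340.5        309.5         32.29999924]
 [310.5        314.5         26.60000038]]
w5 cam [604.9  78.1 240.8]
col from v=225 [138 146 162 170 176 182 186 192 192 185 175 164 157 141 124 153 209 214
 213 207 181 155 124 120  45  53  75  93 110 119 108 160 162 163 164 161
 163 166 164 165 167 166 166 166 164 162 164 163 140 130 114  98 121 118
 115 119 123 123  78]
row 345 [ 24  22  23  47  71 103 126 138 135 162 168 167 168 166 165 167 166 170
 165 165 168 166 165 167 164 135 124 112  94  81  53  36  27  22]
[[320.5        342.5         25.        ]
 [335.5        316.5         23.        ]
 [300.5        314.5         17.39999962]]
```

```bash
cat > tilt.py <<'E'
from h import *
def mask(n,ref="scene",th=22):
    d=cv2.absdiff(load(n)["color"],load(ref)["color"]).max(2);return cv2.morphologyEx((d>th).astype(np.uint8),cv2.MORPH_OPEN,np.ones((2,2)))
E
python3 - <<'E'
from tilt import *
m=mask("s5")
for v in range(246,290,2):
    x=np.flatnonzero(m[v,350:440])+350
    print(v,"".join(".#"[k] for k in m[v,360:420]))
E
```

```text
246 ...################################.........................
248 ......#############################.........................
250 .........###########################........................
252 ..........##########################........................
254 .........############################.......................
256 ..........###########################.......................
258 .............#############..##########......................
260 ................############..########......................
262 ....................###################.....................
264 ...................#####################....................
266 ....................####################....................
268 ....................############..#######...................
270 .....................#########....#######...................
272 ......................######..###.########..................
274 ......................####....##.#########..................
276 ..............................##.##########.................
278 ................................##########..................
280 ...............................##########...................
282 ............................###########.....................
284 ............................................................
286 ............................................................
288 ............................................................
```

```bash
cat >> tilt.py <<'E'
a_=np.linspace(0,2*np.pi,73)
def coup(G,th,head,dl,r,z0,z1,hk):
    "points of a cylinder on a coupler held at G, leaning th toward heading; dl = slip of hold point along/perp axis"
    e=np.array([np.cos(head),np.sin(head),0]);a=np.sin(th)*e+np.cos(th)*np.array([0,0,1.]);p=np.cos(th)*e-np.sin(th)*np.array([0,0,1.]);q=np.cross(a,p)
    O=np.array(G)-a*hk+dl*p
    return O,a,np.vstack([O+a*z+r*(np.cos(t)*p+np.sin(t)*q) for z in(z0,z1) for t in a_])
def edges(F,P,rows):
    h=cv2.convexHull(proj(F,P).astype(np.float32)).reshape(-1,2);o=[]
    h=np.vstack([h,h[:1]])
    for v in rows:
        xs=[h[i,0]+(v-h[i,1])/(h[i+1,1]-h[i,1])*(h[i+1,0]-h[i,0]) for i in range(len(h)-1) if (h[i,1]-v)*(h[i+1,1]-v)<0]
        o.append((min(xs),max(xs)) if xs else (0,0))
    return np.array(o),h[:,1].max()
E
python3 - <<'E'
from tilt import *
S,W=load("s5"),load("w5");G=(597.5,6.5,117.3);head=np.pi/2-.1
rr=list(range(260,277,2));R_=[398,398,399,400,400,401,401,402,402.7];rl=[264,266,268,270,272];L_=[379,379.7,380,381,382]
def f(p):
    th,dl,hk=p;O,a,P=coup(G,th,head,dl,18,0,46,hk)
    e,_=edges(S,P,rr);l,b=edges(S,P,rl)
    return np.concatenate([e[:,1]-R_,l[:,0]-L_,[b-283.3],(proj(W,O+98*a)[0]-(320,343.5))[1:]*.7])
for g in(.3,.5):
    r=least_squares(f,[g,0,70],diff_step=1e-3);print(np.rad2deg(r.x[0]),r.x[1:],r.cost,r.fun.round(1))
E
```

```text
27.11386191474598 [-6.27455166 71.06619602] 0.605967661329505 [-0.2  0.4  0.1 -0.3  0.3 -0.1  0.5  0.2 -0.1 -0.2 -0.2  0.1 -0.2 -0.5
  0.   0. ]
27.112700378958856 [-6.2746424  71.07218731] 0.6059718920934846 [-0.2  0.4  0.1 -0.3  0.3 -0.1  0.5  0.2 -0.1 -0.2 -0.2  0.1 -0.2 -0.5
  0.   0. ]
```

Request:
{"name": "jog_arm", "arguments": {"rows": [22,-10,0,0,0,22,-15,0,-20,0,22,0,0,-30,0,22,0,0,-40,0,22,0,0,0,-0.15,22,0,0,0,-0.15,22,0,0,0,-0.15,22,0,0,0,-0.15]}}

```text
time: 19.95
position: [594.7, -17.6, 188.1]
tcp_rot: [-1.593, -2.708, -0.001]
ft_force: [-0.4, 0.4, -1.7]
width: 27.3
grasp_force: 59.7
```

Request:
{"name": "jog_arm", "arguments": {"rows": [22,0,0,0,-0.15,22,0,0,0,-0.15,22,0,0,0,-0.15,22,0,0,0,-0.15,22,0,0,0,-0.15,22,0,0,0,-0.15,22,0,0,0,-0.07,22,0,0,0,0]}}

```text
time: 20.75
position: [594.7, -17.6, 188.1]
tcp_rot: [-0.155, -3.138, -0.0]
ft_force: [-0.1, 0.1, -1.7]
width: 27.5
grasp_force: 59.7
```

```bash
cat >> go.py <<'E'
def filt(q): return fw((590.5,91.2,-.1),q)[0]
def nip(z,e=38.0,h=41.4,lat=0): # TCP for coupler origin at z along the nipple
    return filt((-4-.5*z-e,-62+lat,74+.866*z+h))
E
python3 - <<'E'
from go import *
t=nip(60);print(t);delta(t,1.471)
E
```

```text
[512.67002827  36.69774775 167.36      ]
[594.7 -17.6 188.1] [87.  45.9 20.8] yhead 1.472 turn(tool z down) 0.001 q6 -0.07 F [-0.1  0.1 -1.7] w 27.5 t 20.75 zaxis [-0.  0. -1.]
```

Request:
{"name": "jog_arm", "arguments": {"rows": [22,20,11,0,0,22,30,16,0,0,22,27,14,0,0,22,10,5,0,0,22,0,0,10,0,22,0,0,10,0,22,0,0,0,0,22,0,0,0,0]}}

```text
time: 21.55
position: [513.2, 36.5, 167.5]
tcp_rot: [-0.158, -3.137, -0.0]
ft_force: [-0.6, 0.2, -0.9]
width: 27.1
grasp_force: 59.7
```

```bash
python3 - <<'E'
from go import *
from tilt import mask
import pickle
delta(nip(60),1.471)
for n in("scene","wrist","top"): pickle.dump(manip.grab_frame(n),open(n[0]+"6.pkl","wb"))
m=mask("s6")
for v in range(190,264,3): print(v,"".join(".#"[k] for k in m[v,330:420]))
g=cv2.cvtColor(load("w6")["color"],cv2.COLOR_BGR2GRAY)
c=cv2.HoughCircles(cv2.GaussianBlur(g,(0,0),1)[280:420,260:380],cv2.HOUGH_GRADIENT,1,30,param1=60,param2=12,minRadius=20,maxRadius=32);print(c[0,:2]+[260,280,0])
print("col300",g[300:400:3,318:323].mean(1).astype(int))
E
```

```text
[513.2  36.5 167.5] [0.6 0.1 0.1] yhead 1.47 turn(tool z down) -0.001 q6 0.01 F [-0.6  0.2 -0.9] w 27.1 t 21.55 zaxis [-0.001  0.    -1.   ]
190 ######################################....................................................
193 #####################################.....................................................
196 ###################################.......................................................
199 ##################################........................................................
202 ##################################........................................................
205 ###################################.......................................................
208 ####################################......................................................
211 ###################################.......................................................
214 ####################################..........................
[... 1037 characters left out ...]
....................................
250 ..........#######################.........................................................
253 ............######################........................................................
256 ..............###################.........................................................
259 .................##########...............................................................
262 ..........................................................................................
[[327.5        344.5         31.39999962]]
col300 [ 56  83 108 127 137 116 173 176 177 176 171 172 177 175 173 176 176 175
 176 175 172 173 174 151 145 126 108 155 160 159 157 160 164 120]
```

```bash
python3 - <<'E'
from go import *
from tilt import *
S,W=load("s6"),load("w6");G=np.array((513.2,36.5,167.5-19+0.0));G[2]=148.5-0+0
G=np.array((513.2,36.5,167.5+19));head=np.pi-.1
for th in(24,27.1,30):
    O,a,P=coup(G,np.deg2rad(th),head,-6.27,18,0,46,71.07)
    e,b=edges(S,P,[238,244,247,250,253,256]);print(th,O.round(1),e.round(1).tolist(),round(b,1),"W",proj(W,O+98*a))
print("obs L 244..: 337 338 340 342 344, R 247: 363 363 364 363, bottom 260.5 ; W v 343.5")
print("want O",filt((-4-30,-62,74+52)))
E
```

```text
24 [547.7  33.  124.1] [[337.5, 356.6000061035156], [336.70001220703125, 360.1000061035156], [338.0, 361.79998779296875], [340.1000061035156, 362.6000061035156], [342.1000061035156, 362.29998779296875], [344.20001220703125, 360.8999938964844]] 260.6 W [[320.21605227 346.05932528]]
27.1 [551.   32.7 126.1] [[337.70001220703125, 357.8999938964844], [337.3999938964844, 362.29998779296875], [339.0, 363.70001220703125], [341.6000061035156, 363.79998779296875], [344.1000061035156, 362.8999938964844], [346.6000061035156, 360.79998779296875]] 259.1 W [[320.21509186 341.74947271]]
30 [554.   32.4 128.1] [[338.0, 359.6000061035156], [338.1000061035156, 364.3999938964844], [340.0, 365.0], [343.1000061035156, 364.6000061035156], [346.20001220703125, 363.20001220703125], [349.3999938964844, 360.0]] 257.7 W [[320.21425275 337.63597018]]
obs L 244..: 337 338 340 342 344, R 247: 363 363 364 363, bottom 260.5 ; W v 343.5
want O [550.48018655  32.90407792 126.        ]
```

Request:
{"name": "jog_arm", "arguments": {"rows": [22,-4,0,7,0,22,-4,0,7,0,22,-2,0,3.5,0,22,0,0,0,0,22,0,0,0,0]}}

```text
time: 22.2
position: [522.7, 36.0, 150.5]
tcp_rot: [-0.157, -3.137, -0.0]
ft_force: [-1.2, 0.8, -0.8]
width: 27.2
grasp_force: 59.7
```

Request:
{"name": "jog_arm", "arguments": {"rows": [22,-1,0,1.7,0,22,-1,0,1.7,0,22,-1,0,1.7,0,22,0,0,0,0]}}

```text
time: 22.6
position: [525.8, 35.7, 145.3]
tcp_rot: [-0.157, -3.138, -0.0]
ft_force: [0.5, 0.4, -2.0]
width: 27.3
grasp_force: 59.7
```

Request:
{"name": "jog_arm", "arguments": {"rows": [22,-1,0,1.7,0,22,-1,0,1.7,0,22,0,0,0,0]}}

```text
time: 22.9
position: [528.5, 35.4, 142.2]
tcp_rot: [0.157, 3.136, -0.0]
ft_force: [3.3, -0.1, -2.1]
width: 27.8
grasp_force: 59.9
```

Request:
{"name": "jog_arm", "arguments": {"rows": [22,-1,0,1.7,0,22,-1,0,1.7,0,22,0,0,0,0]}}

```text
time: 23.2
position: [529.6, 35.4, 140.1]
tcp_rot: [0.156, 3.137, -0.0]
ft_force: [-8.2, 1.3, 23.7]
width: 27.3
grasp_force: 63.3
```

Request:
{"name": "jog_arm", "arguments": {"rows": [22,-1,0,1.7,0,22,0,0,0,0]}}

```text
time: 23.4
position: [531.0, 35.2, 138.6]
tcp_rot: [0.156, 3.135, -0.0]
ft_force: [1.3, 0.2, 5.5]
width: 27.5
grasp_force: 60.9
```

Request:
{"name": "jog_arm", "arguments": {"rows": [22,-1,0,1.7,0,22,0,0,0,0]}}

```text
time: 23.6
position: [532.5, 35.0, 135.6]
tcp_rot: [0.157, 3.136, -0.0]
ft_force: [6.0, -1.0, 0.9]
width: 27.4
grasp_force: 59.8
```

```bash
python3 go.py 0 0 0
```

```text
[532.5  35.  135.6] [526.6 -87.9 134.7] yhead 1.471 q6 0.01 F [ 6.  -1.   0.9] w 27.4 t 23.6 zaxis [ 0.002 -0.    -1.   ]
```

```bash
cat > chk.py <<'E'
from go import *
from tilt import coup
import pickle,sys
W=manip.grab_frame("wrist");g=cv2.cvtColor(W["color"],cv2.COLOR_BGR2GRAY);col=g[300:400,316:325].mean(1)
k=np.flatnonzero(np.convolve(col>145,np.ones(3),"same")>2);k=k[(k>0)&(k<84)]
s=manip.get_state();G=s["position"]+[0,0,19];ax=.5*np.array([-np.cos(-.1),-np.sin(-.1),0])+[0,0,.866]
print("button v",300+k.min(),300+k.max(),"mid",300+(k.min()+k.max())/2)
print({t:proj(W,coup(G,np.deg2rad(t),np.pi-.1,-6.27,18,0,46,71.07)[0]+98*coup(G,np.deg2rad(t),np.pi-.1,-6.27,18,0,46,71.07)[1])[0,1].round(1) for t in(22,26,30,34)})
n=filt((-4,-62,74))
for t in (26,30): print(t,"O in nipple z",((coup(G,np.deg2rad(t),np.pi-.1,-6.27,18,0,46,71.07)[0]-n)@ax).round(1))
pickle.dump(manip.grab_frame("scene"),open("s7.pkl","wb"))
print(s["position"].round(1),s["ft_force"].round(1),s["moment"].round(2),s["width"],s["time"])
E
python3 chk.py
```

```text
button v 318 383 mid 350.5
{22: np.float64(350.0), 26: np.float64(344.5), 30: np.float64(338.8), 34: np.float64(333.0)}
26 O in nipple z 22.5
30 O in nipple z 22.8
[532.6  35.  135.6] [ 5.7 -0.5  1.1] [-0.13 -1.4  -0.02] 27.410521010210854 23.65
```

Request:
{"name": "jog_arm", "arguments": {"rows": [22,-1,0,1.7,0,22,0,0,0,0]}}

```text
time: 23.9
position: [533.5, 34.9, 133.5]
tcp_rot: [0.157, 3.137, -0.0]
ft_force: [7.0, 0.5, -2.0]
width: 27.7
grasp_force: 59.8
```

Request:
{"name": "jog_arm", "arguments": {"rows": [22,-1,0,1.7,0,22,0,0,0,0]}}

```text
time: 24.1
position: [534.4, 34.8, 131.6]
tcp_rot: [0.157, 3.137, -0.0]
ft_force: [8.1, -0.5, -2.6]
width: 27.1
grasp_force: 59.6
```

```bash
python3 chk.py
```

```text
button v 318 383 mid 350.5
{22: np.float64(349.7), 26: np.float64(344.2), 30: np.float64(338.6), 34: np.float64(332.8)}
26 O in nipple z 18.1
30 O in nipple z 18.4
[534.4  34.8 131.6] [ 7.7 -0.5 -3.6] [-0.13 -1.97  0.01] 27.19701289339793 24.15
```

```bash
sed -i 's/k<84/k<76/' chk.py
```

Request:
{"name": "jog_arm", "arguments": {"rows": [22,1.5,0,0.8,0,22,1.5,0,0.8,0,22,1.5,0,0.8,0,22,0,0,0,0]}}

```text
time: 24.6
position: [530.7, 35.2, 129.5]
tcp_rot: [0.157, 3.135, -0.0]
ft_force: [11.6, -1.9, -4.8]
width: 27.1
grasp_force: 59.6
```

```bash
python3 chk.py
```

```text
button v 315 369 mid 342.0
{22: np.float64(350.0), 26: np.float64(344.5), 30: np.float64(338.9), 34: np.float64(333.1)}
26 O in nipple z 18.1
30 O in nipple z 18.4
[530.7  35.2 129.5] [11.6 -0.8 -3.5] [-0.23 -2.75  0.01] 27.15921919482652 24.65
```

Request:
{"name": "jog_arm", "arguments": {"rows": [22,1.5,0,0.8,0,22,1.5,0,0.8,0,22,0,0,0,0]}}

```text
time: 25.0
position: [528.0, 35.4, 127.9]
tcp_rot: [0.157, 3.135, -0.0]
ft_force: [14.2, -0.9, -6.9]
width: 27.4
grasp_force: 59.7
```

```bash
python3 chk.py
```

```text
button v 314 367 mid 340.5
{22: np.float64(350.0), 26: np.float64(344.5), 30: np.float64(338.8), 34: np.float64(333.0)}
26 O in nipple z 18.1
30 O in nipple z 18.3
[528.   35.4 127.8] [15.3 -2.  -7.1] [-0.18 -3.13 -0.  ] 27.446649076015404 25.05
```

```bash
cat > t2.py <<'E'
from go import *
from tilt import *
import sys
vm=float(sys.argv[1]);z=float(sys.argv[2]);W=manip.grab_frame("wrist")
e=np.array([-np.cos(.1),np.sin(.1),0]);up=np.array([0,0,1.]);n=filt((-4,-62,74));N=.5*e+.866*up;p=.866*e-.5*up
for s in(0,1.5):
    g=lambda t:proj(W,n+z*N+s*p+98*(np.sin(t[0])*e+np.cos(t[0])*up))[0,1]-vm
    t=least_squares(g,[.5]).x[0];print("off",s,"tilt",np.rad2deg(t).round(1),"button u",proj(W,n+z*N+98*(np.sin(t)*e+np.cos(t)*up))[0,0].round(1))
m=mask("s7");S=load("s7")
for v in range(236,262,2): print(v,"".join(".#"[k] for k in m[v,330:400]))
for t in(26,30,34):
    t=np.deg2rad(t);a=np.sin(t)*e+np.cos(t)*up;q=np.cross(a,[0,1,0]);q/=np.linalg.norm(q);r=np.cross(a,q);O=n+z*N+.75*p
    P=np.vstack([O+a*h+18*(np.cos(b)*q+np.sin(b)*r) for h in(0,46) for b in a_]);E,b=edges(S,P,range(240,262,4));print(np.rad2deg(t),E.round(0).tolist(),b)
E
python3 t2.py 340.5 18
```

```text
off 0 tilt 31.3 button u 319.7
off 1.5 tilt 30.5 button u 319.7
236 ..##################################################..................
238 ...################################################...................
240 .......##########################################.....................
242 .......#########################################......................
244 ........######################################........................
246 .......#####################################..........................
248 .......###################################............................
250 .......################################...............................
252 ......################################................................
254 .......###...##########################...............................
256 ...............###################.#####..............................
258 ................#########################.............................
260 ..................############...########.............................
26.0 [[351.0, 359.0], [347.0, 363.0], [345.0, 366.0], [345.0, 369.0], [348.0, 370.0], [351.0, 370.0]] 266.46463
29.999999999999996 [[0.0, 0.0], [346.0, 361.0], [344.0, 365.0], [344.0, 369.0], [346.0, 370.0], [350.0, 369.0]] 266.6425
34.0 [[0.0, 0.0], [347.0, 359.0], [344.0, 364.0], [343.0, 369.0], [344.0, 370.0], [348.0, 369.0]] 266.79095
```

Request:
{"name": "jog_arm", "arguments": {"rows": [22,-1.2,0,-0.6,0,22,0,0,0,0]}}

```text
time: 25.35
position: [528.4, 35.4, 128.1]
tcp_rot: [0.157, 3.137, 0.0]
ft_force: [10.8, 0.1, -6.4]
width: 27.2
grasp_force: 59.6
```

Request:
{"name": "jog_arm", "arguments": {"rows": [22,-1,0,1.7,0,22,-1,0,1.7,0,22,0,0,0,0]}}

```text
time: 25.65
position: [529.9, 35.3, 125.3]
tcp_rot: [0.157, 3.137, -0.0]
ft_force: [4.1, -0.3, 6.3]
width: 27.3
grasp_force: 61.4
```

Request:
{"name": "jog_arm", "arguments": {"rows": [22,-1,0,1.7,0,22,0,0,0,0]}}

```text
time: 25.85
position: [530.8, 35.2, 123.7]
tcp_rot: [0.157, 3.137, -0.0]
ft_force: [2.1, -1.5, 8.7]
width: 27.3
grasp_force: 61.7
```

Request:
{"name": "jog_arm", "arguments": {"rows": [22,-1,0,1.7,0,22,0,0,0,0]}}

```text
time: 26.05
position: [531.7, 35.1, 122.1]
tcp_rot: [0.157, 3.137, -0.0]
ft_force: [1.0, -0.5, 9.7]
width: 27.5
grasp_force: 61.9
```

```bash
python3 chk.py
```

```text
button v 314 368 mid 341.0
{22: np.float64(349.8), 26: np.float64(344.3), 30: np.float64(338.7), 34: np.float64(332.9)}
26 O in nipple z 11.2
30 O in nipple z 11.5
[531.7  35.1 122.1] [1.6 0.5 9.3] [-0.14 -0.7  -0.04] 27.23015599907348 26.1
```

Request:
{"name": "jog_arm", "arguments": {"rows": [22,-1,0,1.7,0,22,0,0,0,0]}}

```text
time: 26.35
position: [532.6, 35.0, 120.5]
tcp_rot: [0.157, 3.137, -0.0]
ft_force: [1.8, 0.8, 11.1]
width: 27.3
grasp_force: 62.2
```

Request:
{"name": "jog_arm", "arguments": {"rows": [22,-0.5,0,0.9,0,22,0,0,0,0]}}

```text
time: 26.55
position: [532.6, 35.0, 120.4]
tcp_rot: [0.157, 3.137, -0.0]
ft_force: [-8.0, 1.0, 26.9]
width: 27.2
grasp_force: 64.1
```

Request:
{"name": "jog_arm", "arguments": {"rows": [22,-0.5,0,0.9,0,22,0,0,0,0]}}

```text
time: 26.75
position: [532.6, 35.0, 120.2]
tcp_rot: [0.156, 3.137, -0.0]
ft_force: [-15.7, 0.4, 41.8]
width: 27.2
grasp_force: 66.1
```

Request:
{"name": "jog_arm", "arguments": {"rows": [22,-0.5,0,0.9,0,22,0,0,0,0]}}

```text
time: 26.95
position: [532.7, 35.0, 120.1]
tcp_rot: [0.156, 3.137, -0.001]
ft_force: [-24.9, 1.8, 56.4]
width: 27.3
grasp_force: 68.0
```

```bash
python3 chk.py
```

```text
button v 314 368 mid 341.0
{22: np.float64(349.7), 26: np.float64(344.2), 30: np.float64(338.5), 34: np.float64(332.7)}
26 O in nipple z 9.0
30 O in nipple z 9.3
[532.7  35.  120.1] [-23.7   1.7  56.9] [ 0.04  3.58 -0.09] 27.344344556921893 27.0
```

Request:
{"name": "jog_arm", "arguments": {"rows": [22,0.5,0,-0.9,0,22,0.4,0,-0.7,0,22,0,0,0,0,22,0,0,0,0,22,0,0,0,0,22,0,0,0,0]}}

```text
time: 27.65
position: [532.6, 35.0, 120.3]
tcp_rot: [0.157, 3.137, -0.0]
ft_force: [-9.9, 0.9, 30.1]
width: 27.5
grasp_force: 64.1
```

```bash
python3 t2.py 341 8 | head -2; python3 - <<'E'
from tilt import *
from cell import manip
import pickle
for n in("top","scene"): pickle.dump(manip.grab_frame(n),open(n[0]+"9.pkl","wb"))
for n,r,b in(("t9","top",dict(jar=(185,150,30,40),spoon=(290,265,60,35),mug=(412,165,56,50))),("s9","scene",dict(jar=(262,150,30,55),spoon=(248,303,72,32),mug=(430,285,70,65)))):
    m=mask(n,r)
    for k,(x,y,w,h) in b.items(): print(n,k,m[y:y+h,x:x+w].sum())
m=cv2.absdiff(load("s9")["color"],load("s3")["color"]).max(2)>22;print("cart vs after seating",m[195:245,302:345].sum())
E
```

```text
off 0 tilt 31.0 button u 319.6
off 1.5 tilt 30.1 button u 319.6
t9 jar 861
t9 spoon 2056
t9 mug 2196
s9 jar 0
s9 spoon 0
s9 mug 0
cart vs after seating 981
```

```bash
python3 -c "
from cell import manip
print(manip.sign_off())"
```

```text
the job is handed in; nothing more can be done
None
```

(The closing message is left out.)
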